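# Seat a damper plate on its pins and sight its mark in the inspection mirror

## Task

Lower the damper's mounting plate over the two locating pins of the jig so that it rests flush (big hole on big pin) and, without dropping it, let go of it. Then turn the inspection mirror, which has a grip bar on top, until the target mark on the plate's lug appears in the middle of the mirror for the little camera (the needle under the mirror then points at the mark), and keep holding the mirror there: it springs back if released, so finish while still holding it. Leave the wrench, the spray can and the steel bush where they are.

Things in the scene. Friction and masses are not known exactly. Their poses are not given: they have to be found in the camera images.
- plate: Loose aluminium plate, about 0.35 kg, 140 (x) x 70 (y) x 8 mm (z), two through holes on its x axis and an upright lug in the middle, 40 mm wide (x), 16 mm thick (y), flat top 86 mm above the underside: grip it across its thickness. Origin: centre of the underside; z up. Starts flat on the bench, axes within 0.6 rad of the bench's, marked (-y) side to the robot's right.
- mark (a point): Centre of the target mark, a dark ring and dot 24 mm across, on the -y face of the plate's lug, 50 mm above the plate's underside and 8 mm to -y of its middle.
- big_hole (a point): Underside centre of the plate's big hole, 16 mm in diameter, 48 mm to -x of the plate's origin.
- small_hole (a point): Underside centre of the plate's small hole, 12 mm in diameter, 48 mm to +x of the plate's origin.
- jig: Dark steel jig block fixed to the bench, 156 (x) x 84 (y) x 20 mm high, with two upright steel locating pins on its flat top, 22 mm tall with tapered tips. Origin: centre of its underside; z up. Plate fully home: plate's underside on the block's top (20 mm above the origin), plate's x axis along the jig's x axis.
- big_pin (a point): Foot of the big pin (14 mm in diameter), on the block's top, 48 mm to -x of the jig's origin.
- small_pin (a point): Foot of the small pin (10 mm in diameter), on the block's top, 48 mm to +x of the jig's origin.
- head: Inspection head fixed to the bench: grey round base, radius 55 mm, 30 mm high, with a foot reaching 150 mm to +x that carries a small black camera 57 to 83 mm above the bench, its lens 100 mm to +x of the origin, looking back (-x) at the mirror. Origin: centre of the base's underside, on the mirror's upright turning axis; x towards the camera.
- mirror: Upright framed mirror, 58 mm wide, 54 mm tall, centre 71 mm above the bench (as high as lens and seated mark), turning about the vertical axis through the middle of its face. Origin: on that axis, 30 mm above the bench; x is the way the face looks. At rest it faces the camera, on a stop; it turns counter-clockwise seen from above, up to 1.25 rad, against a return spring (0.025 N m plus 0.05 per rad).
- mirror_grip (a point): Centre of the aluminium grip bar fixed on top of the mirror, on the turning axis, 112 mm above the bench: 14 mm thick (along mirror x), 40 mm wide (along mirror y), from 96 to 128 mm above the bench. Turning it turns the mirror; let go, it springs back.
- pointer: White-painted steel sight needle lying on the round base under the mirror, reaching 95 mm from the axis. Origin: on the turning axis, 30 mm above the bench; x along the needle. Geared to turn twice as far as the mirror, it shows where the camera looks by way of the mirror: at the camera at rest; at the mark, seen from above, when the mark is in the middle of the view. Out of reach of the fingers.
- wrench: Steel wrench, 180 mm long, lying loose on the bench. Leave it alone.
- spray: Upright spray can, 54 mm across, 170 mm tall. Leave it alone.
- bush: Stepped steel bush, 44 mm across, 34 mm tall. Leave it alone.
Not all that is in view belongs to the job. Several things look just like the head: the one meant starts farthest from the robot's base. There is more than one size of the jig; the one meant has the size given above.

How it is judged:
On the way, in this order (a step that is already met when the one before it is completed fails the run):
1. the plate rests flush over both pins, let go (z of plate in the frame of jig between 0.017 and 0.0225 m and horizontal distance between big_hole and big_pin below 0.004 m and horizontal distance between small_hole and small_pin below 0.004 m and angle between plate's own z axis and vertical below 0.04 rad and contact force between the fingers and plate below 0.1 N), for 0.3 s.
2. the mirror shows the mark to the camera, held by the fingers (y of mark in the frame of pointer between -0.012 and 0.012 m and x of mark in the frame of pointer above 0.05 m and contact force between the fingers and mirror above 0.3 N and angular speed of mirror below 0.1 rad/s), for 0.3 s.
At the end, for the whole second after the job is handed in: The plate lies level (0.04 rad) on the jig block, its underside within 2.5 mm of the block's top and each hole within 4 mm of its pin, not touched by the fingers; the needle's line passes within 12 mm of the mark's centre, the mirror is still, and the fingers hold it there with more than 0.3 N (all of step 1 and all of step 2); the arm keeps its last pose, push and grip.
It fails at once if the wrench is moved by more than 30 mm (distance of wrench from where it was at the start of the episode above 0.03 m).
It fails at once if the spray can is moved by more than 30 mm (distance of spray from where it was at the start of the episode above 0.03 m).
It fails at once if the steel bush is moved by more than 30 mm (distance of bush from where it was at the start of the episode above 0.03 m).
It fails at once if the plate is dropped: it moves faster than 0.5 m/s out of the fingers (linear speed of plate above 0.5 m/s and contact force between the fingers and plate below 0.1 N).
It also fails if it takes over 54 s, if anything falls off the work surface, if the arm or the gripper's body presses on something with over 40 N, if the wrist force passes 120 N, or if a joint passes its speed limit or range.

## Robot

A 7-joint arm with a two-finger parallel gripper is mounted at the origin on the work surface. World frame = base frame: x ahead of the robot, y to its left, z up, the work surface at z = 0. Lengths are in m, angles in rad, forces in N, time in s.
With the tool pointing down it reaches from about 0.425 to 0.825 m from the base axis. Payload 3.6 kg.
Tool frame: the origin (TCP) lies on the centre line of the jaws, within the pads' length; the fingertips stand 19 mm ahead of it and the grasp point (between the pads) is the TCP; z points along the fingers, y is the line along which they close (so a half turn about z gives the same grasp; the last joint's range is limited). The gripper opens to 93 mm and grips with 3 to 60 N. Pads are 15 mm wide; open, the fingers measure 128 mm over their backs; the gripper's body (75 mm by 188 mm) begins 65 mm behind the grasp point.
Start: joints at [-1.315, 0.615, -0.013, 1.423, 0.008, 1.103, -0.04], TCP at [0.181, 0.624, 0.238] pointing down, gripper open.
Joint ranges: [-3.12, 3.12], [-0.3, 2.06], [-1.34, 1.32], [0.26, 2.42], [-1.36, 4.5], [0.01, 1.98], [-2.84, 2.84]. Speed limits (rad/s): [2.79, 2.79, 3.14, 3.14, 3.14, 3.14, 3.14].

## Interface

Orientations are given as [roll, pitch, yaw] about the fixed x, y, z axes, in that order (R = Rz(yaw) Ry(pitch) Rx(roll)).
In Python, from workcell import arm, grab_frame, order, search_frame, masks_of gives the robot as it stands.
- The arm moves only by the tool jog_arm, never from a script. Its argument "steps" is a list of rows, each a list of 2 entries, a list of its own where there are three numbers: the shift along the tool's x, y, z in m, then the turn about the tool's z in units of 6 degrees (1.0 is 6 degrees). In form: [[[dx, dy, dz], yaw], ...]. A call has exactly 10 rows; each row is the pose to reach, as a shift and turn from the pose commanded when the call began, along the tool's axes at that moment; what a row does not reach only later rows make up. A row lasts 1/10 s, in which the tool goes at most 50 mm and 8.59 degrees, less where a joint would pass 70% of its speed; a pose out of reach is approached as far as the arm can. A call with a gripper value outside its range is refused whole. "gripper" is the finger opening in m, from 0 to 0.093, set as the call begins (left out, the last holds). The fingers move at their own pace and stop on an object; "newtons" is the grip in N (left out, the last holds). Time passes only in rows, so rows that repeat a pose let the fingers close, or fill a call up. It gives the time, the measured TCP pose, the force, the opening and the grip force at its end, in the units of the state.
- arm.get_obs(): the state, without advancing time (a new reading comes with each control period).
- grab_frame(name): name is "scene" or "top" or "wrist"; returns a dict with "pixels" (480x640x3 uint8, red, green, blue), "vertical_fov" (degrees; the focal length in pixels is half the picture's height over the tangent of half this angle, whatever the lens; pixels are square), "cx", "cy" (the principal point, pixels), "eye" and "attitude" of the camera in the world. Camera axes: x right, y down, z forward; pixel columns grow to the right and rows downward; lengths in m; the calibration is good to about 2 mm. The wrist camera is an equidistant fisheye: a pixel r from the principal point sees the ray r / f radians off the axis. A picture is of the moment at which its call begins. There is no depth.
- order.sign_off(): hands the job in; it is judged then, once.
Trained networks look in the newest picture that a camera, given by its name, has taken for a name from the list of things; names that differ only in an ending like _2 or _b are one class to them, and where a whole thing is asked for, a point or a joint stands for the part that bears it (a point fixed in the world has none). Each returns a list of dicts, best first, with "p" (0 to 1); they miss things now and then, are a little off and sometimes report something else, mostly with a low value. They report only what shows in the picture. A call takes as long as a camera call. They do not tell look-alikes from the thing itself.
- search_frame(camera, label): "box" ([centre column, centre row, width, height] in pixels, round what is visible of it).
- masks_of(camera, label): "mask" (480x640 bool, what is visible of it) and "box" ([centre column, centre row, width, height] in pixels, round what is visible of it).
The state is a dict: "time_s": time; "q": joint angles; "joint_velocities": joint speeds; "effort": joint torques, N m; "tcp_pos": TCP position; "tool_rot": TCP orientation; "contact_force": force on the tool from outside, world axes, zero at the start; "ft_torque": the same for the moment, N m; "gripper_width": opening from 0.0 (shut) to 1.0 (fully open); "gripper_force": force on a finger pad.
Only numpy, scipy, OpenCV 4.12 (cv2) and the standard library are available. Lean on these libraries where they do the work, as an engineer would, in place of code of your own. Each camera call takes 0.05 s, during which the arm holds its last target. There are 200 camera calls.

## Working session

There is one attempt and no reset: what is moved stays moved. The work goes in short steps, Python scripts to look and compute and a tool call to move; the robot and the scene stay as the last step left them, time stands still between calls to the robot, and variables do not carry over. Pictures are saved under pics/ and viewed, at most 10 in all, crops included, and the job is handed in when it is done.

Besides the shell and the picture viewer there is one more tool, called after ">>>" by a JSON object that holds its "op" and its "data". jog_arm: Moves the arm, as the interface text tells. Its arguments: {"type":"object","properties":{"steps":{"type":"array","items":{"type":"array"}},"gripper":{"type":"number"},"newtons":{"type":"number"}},"required":["steps"]}

```bash
mkdir -p pics
cat > h.py <<'E'
import numpy as np, cv2
from workcell import arm, grab_frame, order, search_frame, masks_of
def save(n,img): cv2.imwrite('pics/'+n,cv2.cvtColor(np.ascontiguousarray(img),cv2.COLOR_RGB2BGR))
E
python3 - <<'E'
from h import *
o=arm.get_obs(); print(o)
ims=[]
for c in ['scene','top']:
    f=grab_frame(c); save(c+'0.png',f['pixels']); np.savez(c+'.npz',**f); print(c,{k:v for k,v in f.items() if k!='pixels'})
    for l in ['plate','jig','head','mirror','mark','big_hole','small_hole','big_pin','small_pin','pointer','wrench','spray','bush','mirror_grip']:
        print(l,[(round(d['p'],2),np.round(d['box']).astype(int).tolist()) for d in search_frame(c,l)][:5])
E
```

```text
{'time_s': 0.0, 'q': array([-1.31448041,  0.61589859, -0.01260645,  1.42485783,  0.00813485,
        1.10336909, -0.04040688]), 'joint_velocities': array([ 1.98927704e-04,  1.60365957e-03, -3.47807147e-03, -2.57857830e-04,
       -2.12325421e-04,  1.09155229e-03,  9.58961901e-05]), 'effort': array([ 1.06529731e-05, -4.58939731e+01,  2.09207232e-01, -1.65742797e+01,
       -6.09997404e-02,  2.05310143e-02,  2.43472241e-04]), 'tcp_pos': array([0.18119303, 0.6234864 , 0.23650813]), 'tool_rot': array([-3.13911157e+00,  7.08528133e-05,  2.85884380e+00]), 'contact_force': array([-0.33511136,  0.10140148, -0.32105404]), 'ft_torque': array([ 0.0486499 , -0.01024172, -0.040647  ]), 'gripper_force': 0.0, 'gripper_width': 1.0011439287659312}
scene {'vertical_fov': 42.340583723518726, 'cx': 309.5838537005827, 'cy': 238.73247550532997, 'eye': array([ 0.89235555, -0.75526019,  1.35011166]), 'attitude': array([-2.52523418,  0.00811712,  0.52869518])}
plate [(0.97, [367, 175, 52, 40])]
jig [(0.58, [370, 327, 47, 42]), (0.57, [377, 267, 68, 50])]
head [(0.86, [295, 363, 86, 72]), (0.58, [144, 301, 64
[... 884 characters left out ...]
33, 63]), (0.9, [354, 148, 24, 42])]
head [(0.78, [423, 184, 36, 88]), (0.75, [446, 334, 49, 82])]
mirror [(0.8, [448, 355, 29, 16]), (0.55, [427, 201, 24, 14]), (0.39, [422, 181, 42, 87])]
mark [(0.66, [202, 235, 25, 54])]
big_hole [(0.72, [201, 232, 29, 55])]
small_hole [(0.81, [201, 235, 27, 53])]
big_pin [(0.85, [296, 174, 39, 62]), (0.59, [352, 150, 32, 40]), (0.43, [195, 114, 39, 34])]
small_pin [(0.87, [353, 148, 25, 42]), (0.72, [296, 172, 32, 61])]
pointer [(0.64, [449, 145, 11, 11])]
wrench [(0.89, [304, 109, 15, 67])]
spray [(0.69, [195, 113, 39, 39])]
bush [(0.63, [449, 145, 12, 16]), (0.55, [200, 233, 28, 58])]
mirror_grip [(0.77, [423, 201, 28, 10]), (0.76, [448, 359, 22, 13])]
```

Run:
```python
from h import *
a=cv2.imread('pics/top0.png')[70:410,150:500]
cv2.imwrite('pics/top_c.png',cv2.resize(a,(618,600),interpolation=cv2.INTER_CUBIC))
a=cv2.imread('pics/scene0.png')[130:450,80:510]
cv2.imwrite('pics/scene_c.png',cv2.resize(a,(800,595),interpolation=cv2.INTER_CUBIC))
```

```text
(no output)
```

View pics/top_c.png

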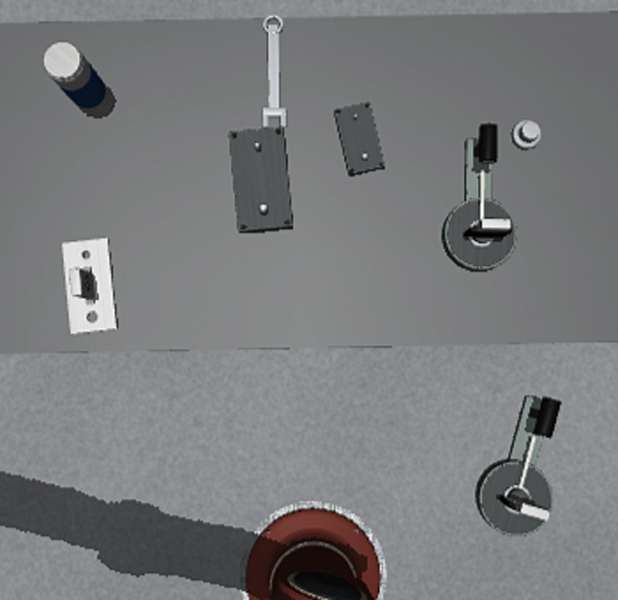

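View pics/scene_c.png

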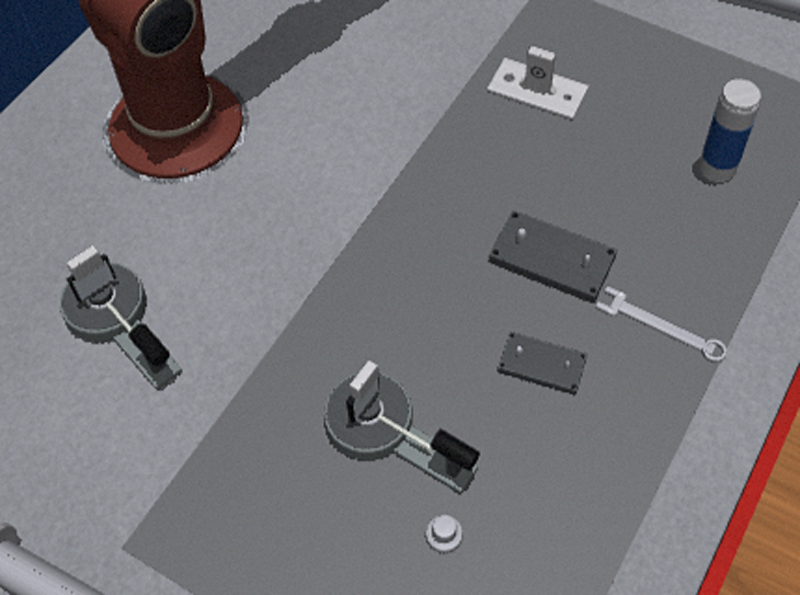

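The top view (crop scale 1.766, offset (150,70)) shows two jigs: a large one at crop (262,180) and a smaller one at (360,138). The large one measures about 156x84, so it is the one meant. There are two heads, at (480,235) and (515,497). The first is farther from the base at (320,580), so it is the one meant. Both views show these clearly enlarged.

```bash
cat >> h.py <<'E'
from scipy.spatial.transform import Rotation as Ro
def rpy(a): return Ro.from_euler('xyz',a).as_matrix()
def ray(f,uv,fish=False):
    F=240/np.tan(np.radians(float(f['vertical_fov']))/2)
    d=np.array([uv[0]-f['cx'],uv[1]-f['cy']],float)/F
    if fish:
        r=np.hypot(*d); v=np.r_[d*(np.sin(r)/max(r,1e-9)),np.cos(r)]
    else: v=np.r_[d,1]
    return rpy(f['attitude'])@v
def hit(f,uv,z,fish=False):
    v=ray(f,uv,fish); e=np.array(f['eye']); return e+v*(z-e[2])/v[2]
def proj(f,P,fish=False):
    F=240/np.tan(np.radians(float(f['vertical_fov']))/2)
    p=rpy(f['attitude']).T@(np.array(P)-f['eye'])
    if fish:
        r=np.hypot(p[0],p[1]); k=np.arctan2(r,p[2])/max(r,1e-9); return np.array([f['cx'],f['cy']])+F*k*p[:2]
    return np.array([f['cx'],f['cy']])+F*p[:2]/p[2]
E
python3 - <<'E'
from h import *
f=dict(np.load('top.npz'))
c=lambda x,y:(x/1.766+150-.3,y/1.766+70-.3)
for n,p,z in [('bighole',(92,317),.008),('smallhole',(85,254),.008),('bigpin tip',(264,209),.042),('smallpin tip',(257,146),.042),('lugtop',(75,282),.086),('plate corners',(62,242),.008),('',(107,238),.008),('',(117,328),.008),('',(72,333),.008),
 ('jig c',(230,131),.02),('',(285,127),.02),('',(293,229),.02),('',(240,232),.02),('head base',(480,234),.03),('grip',(496,227),.128),('cam',(487,143),.083),('head2',(515,497),.03),('bush',(526,133),.034),('wrench',(275,118),.0),('spray',(62,60),.17)]:
    print(n,np.round(hit(f,c(*p),z)[:2],4))
E
```

```text
bighole [0.3935 0.3297]
smallhole [0.4902 0.3406]
bigpin tip [0.549  0.0638]
smallpin tip [0.6451 0.0729]
lugtop [0.4409 0.3343]
plate corners [0.5094 0.3759]
 [0.5143 0.3069]
 [0.3761 0.2917]
 [0.3697 0.3601]
jig c [0.6747 0.1152]
 [0.6794 0.0306]
 [0.5212 0.0212]
 [0.5181 0.1018]
head base [ 0.5069 -0.2607]
grip [ 0.5032 -0.2618]
cam [ 0.6331 -0.264 ]
head2 [ 0.1163 -0.2984]
bush [ 0.6595 -0.3351]
wrench [0.6994 0.0463]
spray [0.737  0.3299]
```

```bash
cat >> h.py <<'E'
def go(xyz,ay):
    """tool-axis shift and yaw units to bring TCP to xyz with closing line along world angle ay"""
    o=arm.get_obs(); R=rpy(o['tool_rot']); d=R.T@(np.array(xyz)-o['tcp_pos'])
    cur=np.arctan2(R[1,1],R[0,1]); t=(ay-cur+np.pi/2)%np.pi-np.pi/2
    print('shift',np.round(d,4),'units',round(-np.degrees(t)/6,3),'t',o['time_s'],'tcp',np.round(o['tcp_pos'],4),'q',np.round(o['q'],2))
E
python3 - <<'E'
from h import *
go([.442,.335,.2],np.pi/2+.112)
E
```

```text
shift [-0.331  -0.205   0.0376] units -3.769 t 1.5 tcp [0.1813 0.6242 0.2376] q [-1.31  0.61 -0.01  1.42  0.01  1.1  -0.04]
```

>>> {"op": "jog_arm", "data": {"steps": [[[-0.035,-0.021,0.004],-0.4],[[-0.07,-0.043,0.008],-0.8],[[-0.11,-0.068,0.012],-1.3],[[-0.15,-0.093,0.016],-1.7],[[-0.19,-0.118,0.02],-2.2],[[-0.23,-0.143,0.025],-2.7],[[-0.27,-0.168,0.03],-3.1],[[-0.31,-0.193,0.035],-3.5],[[-0.331,-0.205,0.0376],-3.77],[[-0.331,-0.205,0.0376],-3.77]], "gripper": 0.08, "newtons": 25}}

```text
time_s: 2.5
tcp_pos: [0.4457, 0.3301, 0.1997]
tool_rot: [-3.138, 0.001, -3.039]
contact_force: [-0.1, -0.4, -0.5]
gripper_width: 0.863
gripper_force: 0.0
```

Run:
```python
from h import *
f=grab_frame('wrist'); save('w1.png',f['pixels']); np.savez('w1.npz',**f); print({k:v for k,v in f.items() if k!='pixels'})
go([.442,.335,.07],np.pi/2+.112)
for l in ['plate','big_hole']: print(l,[(round(d['p'],2),np.round(d['box']).astype(int).tolist()) for d in search_frame('wrist',l)])
for P in [(.442,.335,.2),(.442,.335,.086)]: print(proj(f,P,True))
```

```text
{'vertical_fov': 65.70646984690485, 'cx': 319.69880253570875, 'cy': 242.80000461914605, 'eye': array([0.37709635, 0.32290722, 0.34723365]), 'attitude': array([2.89066742, 0.0033315 , 1.67371964])}
shift [0.0012 0.0019 0.13  ] units -0.047 t 2.55 tcp [0.4434 0.3333 0.2   ] q [-0.62  0.51 -0.1   1.75  0.07  0.88  0.93]
plate [(0.75, [327, 217, 77, 152])]
big_hole [(0.56, [322, 218, 81, 151])]
[333.24264349 305.73584711]
[328.2936578  241.25818567]
```

View pics/w1.png

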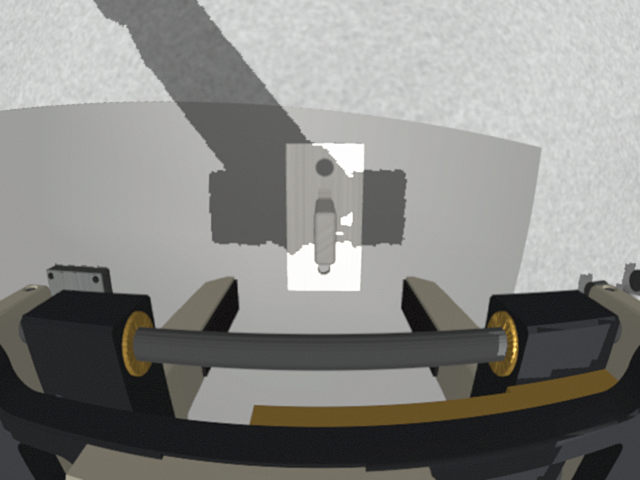

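Wrist view: plate at about (325,217), its big hole at (324,167), and the lug between the open fingers at about (325,230).

Run:
```python
from h import *
f=dict(np.load('w1.npz'))
for n,p,z in [('bighole',(324.5,167.5),.008),('TL',(287,143.5),.008),('TR',(363.5,144),.008),('BR',(361,290.5),.008),('BL',(288,290.5),.008)]:
    print(n,np.round(hit(f,p,z,True)[:2],4))
c=np.mean([hit(f,p,.008,True)[:2] for p in [(287,143.5),(363.5,144),(361,290.5),(288,290.5)]],0); print(c)
th=.105
for dx,dy in [(-.02,-.008),(-.02,.008),(.02,.008),(.02,-.008)]:
    print(np.round(proj(f,[c[0]+dx*np.cos(th)-dy*np.sin(th),c[1]+dx*np.sin(th)+dy*np.cos(th),.086],True)))
a=cv2.imread('pics/w1.png')[130:300,260:400]; cv2.imwrite('pics/w1c.png',cv2.resize(a,None,fx=3.5,fy=3.5,interpolation=cv2.INTER_CUBIC))
```

```text
bighole [0.3931 0.3278]
TL [0.3745 0.2918]
TR [0.3677 0.3607]
BR [0.5077 0.3761]
BL [0.5151 0.3047]
[0.44124431 0.33331755]
[315. 213.]
[337. 213.]
[337. 266.]
[315. 266.]
```

View pics/w1c.png

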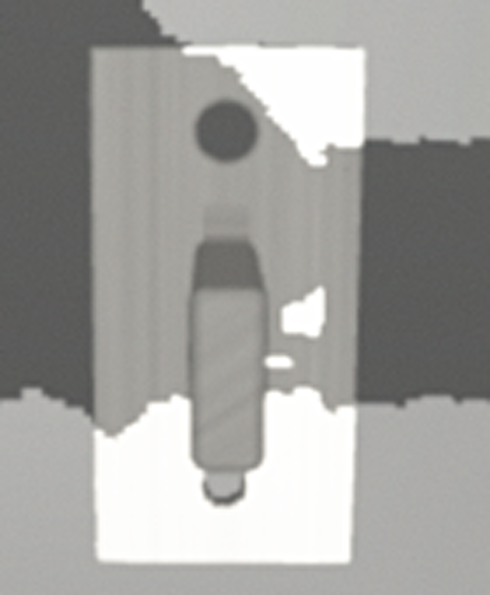

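Run:
```python
from h import *
go([.4405,.3325,.07],np.pi/2+.105)
```

```text
shift [ 0.0008 -0.0042  0.1303] units 0.082 t 2.65 tcp [0.4409 0.3366 0.2003] q [-0.62  0.51 -0.11  1.75  0.07  0.88  0.93]
```

>>> {"op": "jog_arm", "data": {"steps": [[[0.0018,-0.0023,0.01],0.07],[[0.0018,-0.0023,0.03],0.07],[[0.0018,-0.0023,0.05],0.07],[[0.0018,-0.0023,0.07],0.07],[[0.0018,-0.0023,0.09],0.07],[[0.0018,-0.0023,0.105],0.07],[[0.0018,-0.0023,0.117],0.07],[[0.0018,-0.0023,0.126],0.07],[[0.0018,-0.0023,0.13],0.07],[[0.0018,-0.0023,0.13],0.07]]}}

```text
time_s: 3.65
tcp_pos: [0.4402, 0.3326, 0.0697]
tool_rot: [-3.141, -0.001, -3.036]
contact_force: [0.0, -0.2, 0.5]
gripper_width: 0.857
gripper_force: 0.0
```

>>> {"op": "jog_arm", "data": {"steps": [[[0,0,0],0],[[0,0,0],0],[[0,0,0],0],[[0,0,0],0],[[0,0,0],0],[[0,0,0],0],[[0,0,0],0],[[0,0,0],0],[[0,0,0],0],[[0,0,0],0]], "gripper": 0.0, "newtons": 25}}

```text
time_s: 4.65
tcp_pos: [0.4404, 0.3328, 0.07]
tool_rot: [3.141, 0.0, -3.037]
contact_force: [-0.9, 1.4, 0.4]
gripper_width: 0.17
gripper_force: 25.0
```

>>> {"op": "jog_arm", "data": {"steps": [[[0,0,-0.01],0],[[0,0,-0.03],0],[[0,0,-0.05],0],[[0,0,-0.07],0],[[0,0,-0.09],0],[[-0.015,-0.017,-0.1],0],[[-0.035,-0.039,-0.1],0.05],[[-0.055,-0.061,-0.1],0.1],[[-0.078,-0.087,-0.1],0.15],[[-0.1,-0.111,-0.1],0.24]]}}

```text
time_s: 5.65
tcp_pos: [0.5515, 0.2306, 0.1697]
tool_rot: [-3.14, -0.002, -3.063]
contact_force: [0.3, -0.2, -5.6]
gripper_width: 0.169
gripper_force: 25.0
```

>>> {"op": "jog_arm", "data": {"steps": [[[-0.018,-0.019,0],0],[[-0.032,-0.036,0],0],[[-0.042,-0.047,0],0],[[-0.042,-0.047,0],0],[[-0.042,-0.047,0],0],[[-0.042,-0.047,0],0],[[-0.042,-0.047,0],0],[[-0.042,-0.047,0],0],[[-0.042,-0.047,0],0],[[-0.042,-0.047,0],0]]}}

```text
time_s: 6.65
tcp_pos: [0.597, 0.1892, 0.1701]
tool_rot: [-3.142, -0.0, -3.062]
contact_force: [0.1, 0.5, -5.1]
gripper_width: 0.171
gripper_force: 25.0
```

Run:
```python
from h import *
f=grab_frame('wrist'); save('w2.png',f['pixels']); o=arm.get_obs()
np.savez('w2.npz',tcp=o['tcp_pos'],rot=o['tool_rot'],**f); print({k:v for k,v in f.items() if k!='pixels'})
go([.598,.067,.17],np.pi/2+.08)
for l in ['plate','jig','big_pin','small_pin']: print(l,[(round(d['p'],2),np.round(d['box']).astype(int).tolist()) for d in search_frame('wrist',l)])
a=f['pixels'][80:400,60:440]; save('w2c.png',cv2.resize(a,None,fx=1.87,fy=1.87,interpolation=cv2.INTER_CUBIC))
```

```text
{'vertical_fov': 65.70646984690485, 'cx': 319.69880253570875, 'cy': 242.80000461914605, 'eye': array([0.52844021, 0.18315586, 0.31773946]), 'attitude': array([2.89199535e+00, 1.65776226e-04, 1.65083184e+00])}
shift [ 8.800e-03 -1.218e-01  1.000e-04] units -0.003 t 6.7 tcp [0.5971 0.1891 0.1701] q [-0.28  0.65 -0.1   1.58  0.07  0.92  1.25]
plate [(0.82, [322, 241, 123, 190])]
jig [(0.76, [183, 221, 100, 175]), (0.6, [60, 267, 65, 97])]
big_pin [(0.91, [183, 220, 98, 172]), (0.73, [60, 271, 67, 103])]
small_pin [(0.74, [63, 267, 61, 102]), (0.64, [183, 222, 101, 173])]
```

View pics/w2c.png

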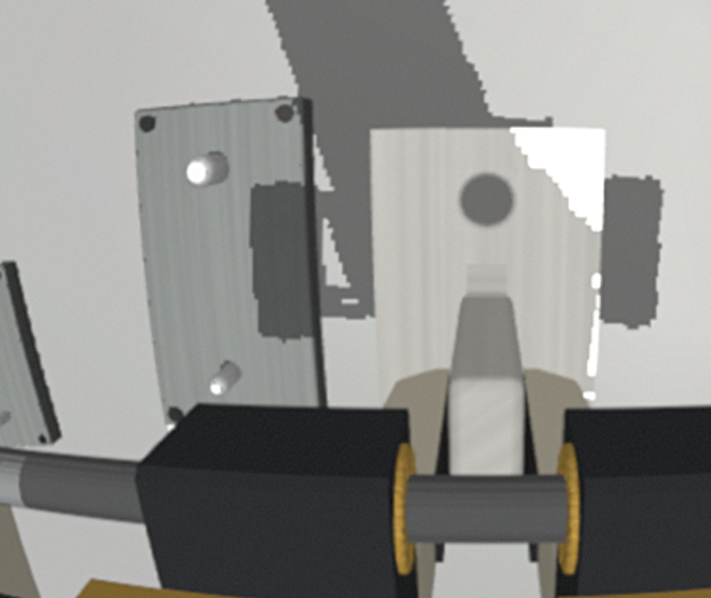

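Run:
```python
from h import *
f=dict(np.load('w2.npz'))
R=rpy(f['rot']);T=f['tcp']
c=lambda x,y:((x+.5)/1.87+60-.5,(y+.5)/1.87+80-.5)
for n,p,z in [('bp tip',(197,172),.042),('bp foot',(217,167),.02),('sp tip',(217,386),.042),('sp foot',(233,373),.02),('TL',(136,112),.02),('TR',(300,99),.02),('screwTL',(147,123),.02),('screwTR',(285,113),.02),('hole',(487,200),.108),('pTL',(371,129),.108),('pTR',(605,129),.108)]:
    h=hit(f,c(*p),z,True); print(n,np.round(h[:2],4),'tool',np.round(R.T@(h-T),4))
# predicted jig pixels for pose hypothesis
```

```text
bp tip [0.551  0.0635] tool [ 0.0559 -0.1215  0.1281]
bp foot [0.5502 0.0639] tool [ 0.0567 -0.1211  0.1501]
sp tip [0.6455 0.0717] tool [-0.0389 -0.1209  0.1281]
sp foot [0.6472 0.0716] tool [-0.0406 -0.1212  0.1501]
TL [0.5255 0.0208] tool [ 0.0848 -0.1621  0.1501]
TR [0.5189 0.1016] tool [ 0.0849 -0.081   0.1501]
screwTL [0.5306 0.027 ] tool [ 0.0791 -0.1563  0.1501]
screwTR [0.5252 0.0951] tool [ 0.0791 -0.088   0.1501]
hole [0.5491 0.1851] tool [ 0.0481 -0.0002  0.0621]
pTL [0.53   0.1485] tool [ 0.0701 -0.0352  0.0621]
pTR [0.5243 0.2188] tool [0.0701 0.0353 0.0621]
```

>>> {"op": "jog_arm", "data": {"steps": [[[0.001,-0.012,0],0],[[0.003,-0.032,0],0],[[0.004,-0.055,0],0],[[0.006,-0.08,0],0],[[0.007,-0.1,0],0],[[0.0083,-0.114,0],0],[[0.0083,-0.1212,0.01],0],[[0.0083,-0.1212,0.025],0],[[0.0083,-0.1212,0.036],0],[[0.0083,-0.1212,0.045],0]]}}

```text
time_s: 7.9
tcp_pos: [0.5979, 0.0686, 0.1236]
tool_rot: [3.141, -0.002, -3.06]
contact_force: [0.5, -0.5, -4.0]
gripper_width: 0.173
gripper_force: 25.0
```

Run:
```python
from h import *
for i in range(4): f=grab_frame('wrist')
o=arm.get_obs()
np.savez('w3.npz',tcp=o['tcp_pos'],rot=o['tool_rot'],**f); print(f['eye'],f['attitude'],o['tcp_pos'],o['tool_rot'],o['time_s'])
a=f['pixels'][130:310,220:420]; save('w3c.png',cv2.resize(a,None,fx=3.3,fy=3.3,interpolation=cv2.INTER_CUBIC))
```

```text
[0.52968919 0.0620835  0.27192286] [ 2.89376239e+00 -1.43128464e-04  1.65166965e+00] [0.59859974 0.06817706 0.12490714] [ 3.14131997e+00 -5.36216449e-05 -3.06103911e+00] 8.1
```

View pics/w3c.png

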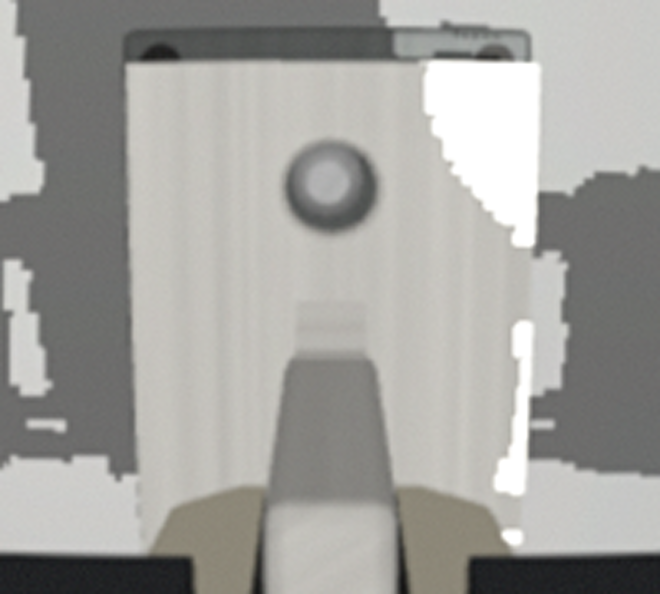

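Run:
```python
from h import *
f=dict(np.load('w3.npz')); R=rpy(f['rot']);T=f['tcp']
c=lambda x,y:((x+.5)/3.3+220-.5,(y+.5)/3.3+130-.5)
for n,p,z in [('tip',(327,182),.042),('hole',(331,187),.063),('jigL',(124,33),.02),('jigR',(531,33),.02),('pL',(126,62),.063),('pR',(540,62),.063),('screwL',(160,50),.02),('screwR',(495,51),.02)]:
    h=hit(f,c(*p),z,True); print(n,np.round(h[:2],4),'tool',np.round(R.T@(h-T),4))
go([.598,.067,.17],np.pi/2+.08)
```

```text
tip [0.5508 0.0632] tool [ 0.048  -0.0011  0.0829]
hole [0.5497 0.0639] tool [ 0.0491 -0.0004  0.0619]
jigL [0.525  0.0194] tool [ 0.0773 -0.0427  0.1049]
jigR [0.5183 0.1024] tool [0.0773 0.0406 0.1049]
pL [0.5307 0.0274] tool [ 0.0709 -0.0352  0.0619]
pR [0.525  0.0976] tool [0.071  0.0352 0.0619]
screwL [0.5281 0.0271] tool [ 0.0736 -0.0353  0.1049]
screwR [0.5228 0.0953] tool [0.0734 0.0332 0.1049]
shift [ 0.0007 -0.0011 -0.0451] units 0.005 t 8.1 tcp [0.5986 0.0682 0.1249] q [-0.09  0.67 -0.1   1.69  0.09  0.79  1.42]
```

>>> {"op": "jog_arm", "data": {"steps": [[[-0.0006,-0.0008,0],0],[[-0.0006,-0.0008,0.003],0],[[-0.0006,-0.0008,0.006],0],[[-0.0006,-0.0008,0.01],0],[[-0.0006,-0.0008,0.013],0],[[-0.0006,-0.0008,0.016],0],[[-0.0006,-0.0008,0.019],0],[[-0.0006,-0.0008,0.021],0],[[-0.0006,-0.0008,0.023],0],[[-0.0006,-0.0008,0.023],0]]}}

```text
time_s: 9.1
tcp_pos: [0.5989, 0.0669, 0.1017]
tool_rot: [3.141, -0.001, -3.062]
contact_force: [-0.6, 0.7, -4.8]
gripper_width: 0.172
gripper_force: 25.0
```

>>> {"op": "jog_arm", "data": {"steps": [[[0,0,0.002],0],[[0,0,0.004],0],[[0,0,0.006],0],[[0,0,0.008],0],[[0,0,0.009],0],[[0,0,0.01],0],[[0,0,0.011],0],[[0,0,0.0118],0],[[0,0,0.0122],0],[[0,0,0.0122],0]]}}

```text
time_s: 10.1
tcp_pos: [0.5991, 0.067, 0.09]
tool_rot: [3.141, -0.0, -3.062]
contact_force: [-1.2, 1.3, -1.8]
gripper_width: 0.174
gripper_force: 25.0
```

>>> {"op": "jog_arm", "data": {"steps": [[[0,0,0.0006],0],[[0,0,0.0006],0],[[0,0,0.0006],0],[[0,0,0.0006],0],[[0,0,0.0006],0],[[0,0,0.0006],0],[[0,0,0.0006],0],[[0,0,0.0006],0],[[0,0,0.0006],0],[[0,0,0.0006],0]], "gripper": 0.05}}

```text
time_s: 11.1
tcp_pos: [0.5991, 0.0668, 0.0892]
tool_rot: [-3.142, -0.0, -3.062]
contact_force: [0.3, 0.2, -0.3]
gripper_width: 0.539
gripper_force: 0.0
```

Run:
```python
from h import *
o=arm.get_obs(); print(o['contact_force'],o['gripper_width'],o['gripper_force'],o['tcp_pos'])
f=grab_frame('wrist'); np.savez('w4.npz',**f)
a=f['pixels'][130:310,220:420]; save('w4c.png',cv2.resize(a,None,fx=3.3,fy=3.3,interpolation=cv2.INTER_CUBIC))
```

```text
[ 0.25659934  0.19785836 -0.34004743] 0.538591658753447 0.0 [0.59912489 0.06677499 0.08923833]
```

View pics/w4c.png

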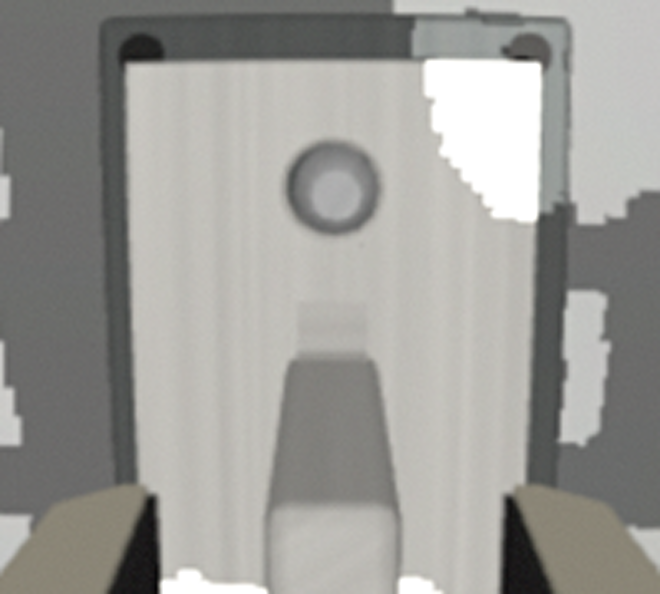

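Both views show the pin filling the big hole, with the plate let go and flush. Next I'll go to the head.

>>> {"op": "jog_arm", "data": {"steps": [[[0,0,-0.03],0],[[0,0,-0.07],0],[[0,0,-0.1],0],[[0.007,-0.019,-0.111],0],[[0.021,-0.057,-0.111],0],[[0.037,-0.1,-0.111],0],[[0.053,-0.145,-0.111],0],[[0.069,-0.19,-0.111],0],[[0.085,-0.235,-0.111],0],[[0.1,-0.272,-0.111],0]]}}

```text
time_s: 12.15
tcp_pos: [0.52, -0.2154, 0.2004]
tool_rot: [-3.14, -0.0, -3.064]
contact_force: [0.0, 0.2, -0.0]
gripper_width: 0.537
gripper_force: 0.0
```

>>> {"op": "jog_arm", "data": {"steps": [[[0.01,-0.028,0],1.3],[[0.0178,-0.0476,0],2.7],[[0.0178,-0.0476,0],4.1],[[0.0178,-0.0476,0],5.5],[[0.0178,-0.0476,0],6.9],[[0.0178,-0.0476,0],8.3],[[0.0178,-0.0476,0],9.7],[[0.0178,-0.0476,0],11.1],[[0.0178,-0.0476,0],12.5],[[0.0178,-0.0476,0],13.9]]}}

```text
time_s: 13.15
tcp_pos: [0.5071, -0.2609, 0.2003]
tool_rot: [3.142, -0.0, 1.76]
contact_force: [-0.3, -0.4, -0.9]
gripper_width: 0.542
gripper_force: 0.0
```

Run:
```python
from h import *
for i in range(4): f=grab_frame('wrist')
save('w5.png',f['pixels']); np.savez('w5.npz',**f); print(f['eye'],f['attitude'])
go([.507,-.261,.2],0); print(arm.get_obs()['tool_rot'])
for l in ['head','mirror','pointer','mirror_grip']: print(l,[(round(d['p'],2),np.round(d['box']).astype(int).tolist()) for d in search_frame('wrist',l)])
```

```text
[ 0.49311221 -0.19475265  0.3478213 ] [2.89200063e+00 9.37054258e-05 1.98281583e-01]
shift [-0.     -0.0001  0.0002] units 1.893 t 13.35 tcp [ 0.5071 -0.261   0.2002] q [ 0.24  0.54  0.3   1.72 -0.2   0.91  0.82]
[-3.14130749e+00  1.61593828e-05  1.76900572e+00]
head [(0.9, [382, 232, 246, 126]), (0.72, [45, 220, 91, 131])]
mirror [(0.93, [320, 247, 41, 93])]
pointer [(0.72, [359, 236, 127, 52]), (0.63, [18, 227, 35, 29])]
mirror_grip [(0.8, [320, 249, 40, 93]), (0.16, [590, 29, 100, 54])]
```

View pics/w5.png

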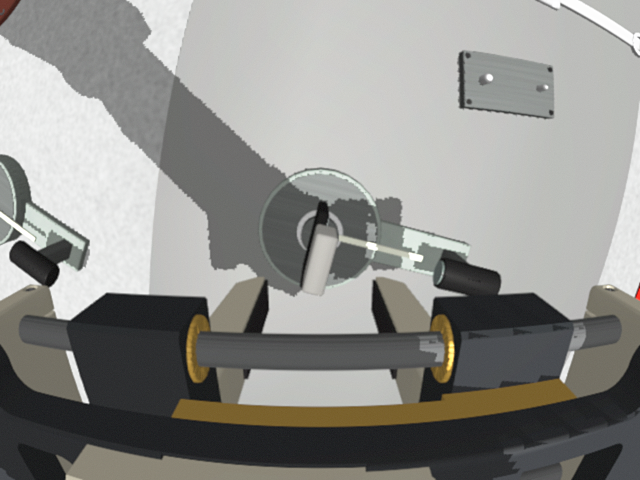

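Wrist view: head base circle at about (320,229), needle from (342,239) to (420,258), grip bar from (325,228) to (313,293).

Run:
```python
from h import *
f=dict(np.load('w5.npz'))
H=lambda p,z:hit(f,p,z,True)
# circle-fit of base rim: boundary pixels seen
pts=np.array([H(p,.03)[:2] for p in [(261,229),(268,200),(290,174),(320,168),(350,175),(372,198),(270,260)]])
A=np.c_[2*pts,np.ones(len(pts))]; s=np.linalg.lstsq(A,(pts**2).sum(1),rcond=None)[0]; print('base',s[:2],np.sqrt(s[2]+s[0]**2+s[1]**2))
n0,n1=H((342,239.5),.032),H((421,258),.032); d=n1-n0; print('needle',n0[:2],n1[:2],np.arctan2(d[1],d[0]))
for p in [(319,227),(337,229),(323,295),(303,292)]: print('grip',H(p,.128)[:2])
a=f['pixels'][150:310,240:520]; save('w5c.png',cv2.resize(a,None,fx=2.85,fy=2.85,interpolation=cv2.INTER_CUBIC))
```

```text
base [ 0.50686282 -0.2612791 ] 0.05282326861685007
needle [ 0.52750781 -0.26691241] [ 0.60208659 -0.26952186] -0.0349748663049823
grip [ 0.50177528 -0.24011733]
grip [ 0.51270004 -0.23917709]
grip [ 0.5129569  -0.28294317]
grip [ 0.50007855 -0.28344454]
```

View pics/w5c.png

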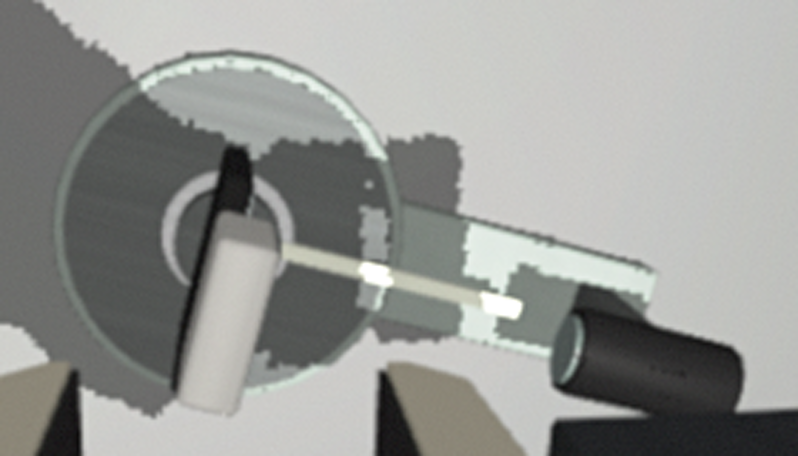

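Run:
```python
from h import *
f=dict(np.load('w5.npz'))
H=lambda p,z:hit(f,((p[0]+.5)/2.85+239.5,(p[1]+.5)/2.85+149.5),z,True)
for z in (.03,.034): 
  for p in [(285,251),(375,273),(521,308)]: print(z,H(p,z)[:2])
g=np.array([H(p,.128)[:2] for p in [(219,236),(277,245),(238,415),(180,403)]]); print(g,g.mean(0)); d=g[:2].mean(0)-g[2:].mean(0); print('grip y-angle-90:',np.arctan2(d[1],d[0])-np.pi/2)
for p,z in [((408,203),.0),((655,268),.0),((578,313),.083),((740,348),.083)]: print(H(p,.012)[:2],H(p,z)[:2])
o=arm.get_obs();print(o['tcp_pos'],o['tool_rot'])
```

```text
0.03 [ 0.52537913 -0.26621945]
0.03 [ 0.55450186 -0.26754724]
0.03 [ 0.60411335 -0.26948979]
0.034 [ 0.52497303 -0.26531999]
0.034 [ 0.55372923 -0.26663107]
0.034 [ 0.60271633 -0.26854917]
[[ 0.50096738 -0.24374407]
 [ 0.51347813 -0.24323299]
 [ 0.51311211 -0.28311632]
 [ 0.49985926 -0.28284389]] [ 0.50685422 -0.26323432]
grip y-angle-90: -0.018661832383709998
[ 0.5632861  -0.24656412] [ 0.56579364 -0.24841551]
[ 0.65510054 -0.25046228] [ 0.66088891 -0.25245297]
[ 0.63127645 -0.27153562] [ 0.60206549 -0.25530201]
[ 0.69872787 -0.27239236] [ 0.6552562  -0.25597762]
[ 0.50708153 -0.26127354  0.2003177 ] [ 3.14144884e+00 -4.92342022e-05  1.76662457e+00]
```

>>> {"op": "jog_arm", "data": {"steps": [[[-0.002,-0.0004,0],0.8],[[-0.002,-0.0004,0.004],1.6],[[-0.002,-0.0004,0.01],2.27],[[-0.002,-0.0004,0.022],2.27],[[-0.002,-0.0004,0.036],2.27],[[-0.002,-0.0004,0.05],2.27],[[-0.002,-0.0004,0.062],2.27],[[-0.002,-0.0004,0.072],2.27],[[-0.002,-0.0004,0.079],2.27],[[-0.002,-0.0004,0.081],2.27]]}}

```text
time_s: 14.55
tcp_pos: [0.5068, -0.2631, 0.1184]
tool_rot: [-3.14, -0.001, 1.528]
contact_force: [-0.1, -0.6, -0.0]
gripper_width: 0.54
gripper_force: 0.0
```

>>> {"op": "jog_arm", "data": {"steps": [[[0,0,0],0],[[0,0,0],0],[[0,0,0],0],[[0,0,0],0],[[0,0,0],0],[[0,0,0],0],[[0,0,0],0],[[0,0,0],0],[[0,0,0],0],[[0,0,0],0]], "gripper": 0.0, "newtons": 30}}

```text
time_s: 15.55
tcp_pos: [0.5074, -0.2632, 0.1195]
tool_rot: [3.141, 0.0, 1.528]
contact_force: [1.1, 0.4, 2.3]
gripper_width: 0.151
gripper_force: 30.0
```

Run:
```python
from h import *
o=arm.get_obs(); print(o['contact_force'],o['ft_torque'],o['gripper_width']*.093,o['gripper_force'],o['tcp_pos'],o['tool_rot'])
go([.507,-.263,.119],.625)
```

```text
[1.07835173 0.38661649 2.344874  ] [-0.01537686 -0.03559888 -0.03302418] 0.014069199230664655 29.992530047893524 [ 0.50743687 -0.26323343  0.11950403] [3.14094094e+00 1.83967021e-04 1.52795148e+00]
shift [ 0.0002 -0.0004  0.0005] units -6.377 t 15.55 tcp [ 0.5074 -0.2632  0.1195] q [ 0.23  0.65  0.33  1.8  -0.29  0.74  0.68]
```

>>> {"op": "jog_arm", "data": {"steps": [[[0,0,0],-0.4],[[0,0,0],-1.1],[[0,0,0],-1.9],[[0,0,0],-2.8],[[0,0,0],-3.7],[[0,0,0],-4.6],[[0,0,0],-5.4],[[0,0,0],-6.0],[[0,0,0],-6.35],[[0,0,0],-6.35]]}}

```text
time_s: 16.55
tcp_pos: [0.5073, -0.2633, 0.1195]
tool_rot: [3.141, 0.0, 2.192]
contact_force: [0.1, 1.3, 2.1]
gripper_width: 0.151
gripper_force: 30.0
```

Run:
```python
from h import *
for i in range(4): f=grab_frame('wrist')
np.savez('w6.npz',**f); o=arm.get_obs(); print(o['contact_force'],o['ft_torque'],o['gripper_width']*.093,o['gripper_force'],o['tcp_pos'],o['tool_rot'],o['time_s'])
for l in ['pointer','mirror']: print(l,[(round(d['p'],2),np.round(d['box']).astype(int).tolist()) for d in search_frame('wrist',l)])
t=grab_frame('top'); np.savez('t6.npz',**t)
a=cv2.resize(f['pixels'],(533,400)); 
b=cv2.resize(t['pixels'][130:230,385:465],None,fx=3.3,fy=4,interpolation=cv2.INTER_CUBIC)
save('w6.png',np.hstack([a,b]))
for P in [(.507,-.263,.032),(.507+.095*np.cos(1.29),-.263+.095*np.sin(1.29),.032)]: print(proj(f,P,True),proj(t,P))
```

```text
[-0.0607816   0.47190666  4.31293646] [ 0.06180723 -0.00706677 -0.06372947] 0.013407151177639492 29.99250054359436 [ 0.50728233 -0.26331967  0.11951788] [3.14150324e+00 5.03586780e-04 2.19219332e+00] 16.75
pointer [(0.71, [362, 219, 148, 104])]
mirror [(0.65, [321, 275, 48, 120])]
[320.98637893 253.93185183] [422.50960484 202.05586309]
[435.78084496 166.20686132] [387.89558633 192.87921777]
```

View pics/w6.png

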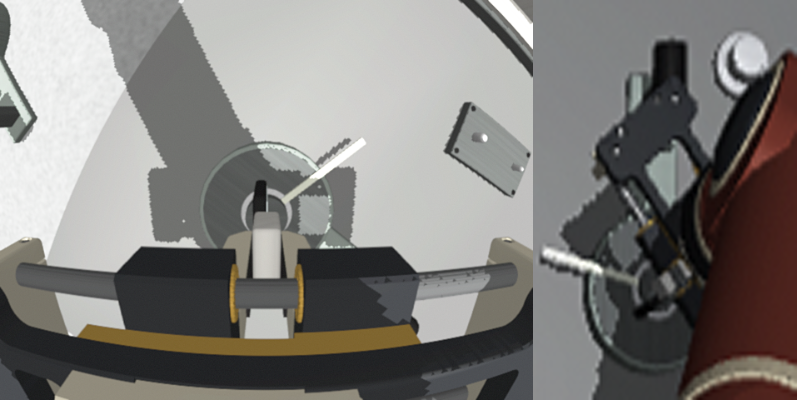

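The needle runs from about (342,242) to (438,171) in the wrist image, near the predicted tip at (436,166). Next I'll measure its angle precisely.

Run:
```python
from h import *
f=dict(np.load('w6.npz')); g=f['pixels'].astype(int)
H=lambda p,z:hit(f,p,z,True)
# across-needle profile peaks: needle is warm (R>B) / brightest
a,b=np.array([345.,240.]),np.array([438.,170.]); u=(b-a)/np.linalg.norm(b-a); n=np.array([-u[1],u[0]])
P=[]
G=f['pixels'].astype(np.float32)
for s in np.linspace(4,112,37):
    c=a+u*s; o=np.arange(-9,9.01,.25); xy=(c+o[:,None]*n).astype(np.float32)
    q=cv2.remap(G,xy[:,:1].copy(),xy[:,1:].copy(),cv2.INTER_LINEAR)[:,0]; w=np.clip(q[:,0]-q[:,2],0,None)
    w=np.where(w>.5*w.max(),w,0); P.append((s,(w*o).sum()/max(w.sum(),1e-9),w.max(),q[:,0].max()))
P=np.array(P); print(np.round(P[::3],2))
ok=P[:,2]>10
for z in (.030,.034):
    X=np.array([H(a+u*s+n*d,z)[:2] for s,d,_,_ in P[ok]])
    m=X.mean(0); v=np.linalg.svd(X-m)[2][0]; v*=np.sign(v[1]); 
    mk=np.array([.5996,.0588]); r=mk-m; print(z,'ang',np.arctan2(v[1],v[0]),'axis y at x', m+v*(.507-m[0])/v[0],'mark off line',v[0]*r[1]-v[1]*r[0], 'rms',np.std((X-m)@[-v[1],v[0]]))
    tip=H((438,170.5),z)[:2]; t=tip-np.array([.507,-.263]); print('tip',tip,np.hypot(*t),np.arctan2(t[1],t[0]))
```

```text
[[  4.    -2.51  16.   207.75]
 [ 13.    -2.51  15.   206.06]
 [ 22.    -2.13  14.94 206.65]
 [ 31.    -2.4   14.91 204.97]
 [ 40.    -1.57  13.33 254.97]
 [ 49.    -3.89   8.58 255.  ]
 [ 58.    -1.76  11.44 255.  ]
 [ 67.    -2.2    9.44 255.  ]
 [ 76.    -6.24   9.31 255.  ]
 [ 85.    -4.37   9.69 255.  ]
 [ 94.    -2.85   8.41 255.  ]
 [103.    -2.98   7.57 255.  ]
 [112.    -7.41   8.22 255.  ]]
0.03 ang 1.290989276711589 axis y at x [ 0.507      -0.26796202] mark off line 0.0012432664616349315 rms 0.0003675818630638761
tip [ 0.53685455 -0.172696  ] 0.09511102481303145 1.2515073272858475
0.034 ang 1.2909892767115903 axis y at x [ 0.507      -0.26460521] mark off line 0.0003162139153855825 rms 0.0003613811302891237
tip [ 0.53567427 -0.17330109] 0.09417063755124395 1.2613905095302826
```

Run:
```python
from h import *
f=dict(np.load('w6.npz'))
a,b=np.array([345.,240.]),np.array([438.,170.]); u=(b-a)/np.linalg.norm(b-a); n=np.array([-u[1],u[0]])
G=f['pixels'].astype(np.float32).mean(2); P=[]
for s in np.linspace(0,118,60):
    o=np.arange(-7,7.01,.25); xy=(a+u*s+o[:,None]*n).astype(np.float32)
    q=cv2.remap(G,xy[:,:1].copy(),xy[:,1:].copy(),cv2.INTER_LINEAR)[:,0]
    bg=max(np.median(q[:8]),np.median(q[-8:])); w=np.clip(q-(bg+q.max())/2,0,None)
    if q.max()-bg>25: 
        P.append((s,(w*o).sum()/w.sum(),(w>0).sum()*.25))
P=np.array(P); print(np.round(P[::2],2).tolist())
k=(P[:,2]<6)&(P[:,2]>1.5); mk=np.array([.5996,.0588])
for z in (.030,.034):
    X=np.array([hit(f,a+u*s+n*d,z,True)[:2] for s,d,_ in P[k]])
    v=cv2.fitLine(X.astype(np.float32),cv2.DIST_HUBER,0,1e-4,1e-4).ravel(); m=v[2:]; v=v[:2]*np.sign(v[1]); r=mk-m
    print(z,k.sum(),'ang',np.arctan2(v[1],v[0]),'off',v[0]*r[1]-v[1]*r[0],'axis?',m+v*(-.263-m[1])/v[1],'rms',np.std((X-m)@[-v[1],v[0]]))
    t=m-[.507,-.263]; 
    A=np.array([.507,-.263]); t=X[-8:].mean(0)-A; an=np.arctan2(t[1],t[0]); e=mk-A; print('via axis',an,np.hypot(*e)*np.sin(np.arctan2(e[1],e[0])-an))
g=f['pixels'][150:260,320:460]; save('w6c.png',cv2.resize(g,None,fx=5,fy=5,interpolation=cv2.INTER_CUBIC))
```

```text
[[0.0, -1.87, 7.0], [4.0, -2.16, 6.25], [8.0, -2.27, 6.75], [12.0, -2.22, 6.75], [16.0, -2.07, 6.5], [20.0, -2.17, 6.25], [24.0, -2.14, 6.75], [28.0, -1.99, 7.0], [32.0, -2.04, 6.75], [36.0, -2.26, 6.75], [54.0, -1.98, 7.75]]Traceback (most recent call last):
  File "<stdin>", line 15, in <module>
cv2.error: OpenCV(4.12.0) /io/opencv/modules/imgproc/src/linefit.cpp:618: error: (-215:Assertion failed) npoints2 >= 0 || npoints3 >= 0 in function 'fitLine'
```

Run:
```python
from h import *
f=dict(np.load('w6.npz'))
a,b=np.array([345.,240.]),np.array([438.,170.]); u=(b-a)/np.linalg.norm(b-a); n=np.array([-u[1],u[0]])
G=f['pixels'].astype(np.float32).mean(2); P=[]
for s in [10,40,50,60,70,76,82,88,94,100,106,110,113,116,119]:
    o=np.arange(-12,12.01,1); xy=(a+u*s+o[:,None]*n).astype(np.float32)
    print(s,cv2.remap(G,xy[:,:1].copy(),xy[:,1:].copy(),cv2.INTER_LINEAR)[:,0].astype(int).tolist())
```

```text
10 [87, 87, 87, 85, 90, 113, 157, 193, 200, 200, 199, 200, 200, 181, 135, 95, 84, 86, 85, 91, 104, 107, 101, 129, 154]
40 [171, 170, 168, 158, 153, 190, 248, 254, 247, 227, 213, 198, 202, 184, 140, 97, 84, 85, 86, 92, 120, 150, 163, 142, 108]
50 [220, 224, 233, 238, 230, 221, 247, 254, 255, 255, 255, 255, 255, 255, 248, 180, 125, 127, 128, 129, 129, 129, 129, 128, 128]
60 [109, 114, 142, 185, 199, 212, 246, 254, 255, 255, 255, 255, 255, 255, 235, 154, 109, 110, 111, 111, 111, 110, 111, 111, 112]
70 [122, 139, 159, 191, 197, 208, 245, 254, 255, 255, 255, 255, 255, 255, 241, 183, 125, 113, 111, 112, 111, 110, 110, 111, 112]
76 [150, 196, 210, 209, 201, 216, 249, 255, 255, 255, 255, 255, 255, 254, 251, 220, 206, 208, 207, 190, 152, 125, 113, 111, 111]
82 [109, 136, 185, 208, 204, 221, 252, 255, 255, 255, 255, 255, 255, 254, 246, 217, 205, 206, 206, 206, 208, 209, 200, 169, 124]
88 [155, 176, 204, 209, 202, 222, 252, 255, 255, 255, 255, 255, 255, 255, 245, 218, 205, 206, 207, 206, 206, 206, 206, 205, 206]
94 [138, 186, 209, 207, 197, 212, 247, 255, 255, 255, 255, 255, 255, 255, 249, 218, 206, 205, 206, 206, 206, 205, 205, 206, 206]
100 [114, 143, 185, 203, 197, 205, 249, 254, 255, 255, 255, 255, 255, 255, 246, 220, 204, 204, 206, 206, 206, 206, 206, 205, 205]
106 [207, 207, 207, 206, 198, 214, 250, 255, 255, 255, 255, 255, 255, 254, 246, 217, 205, 206, 206, 206, 205, 205, 206, 206, 206]
110 [207, 207, 207, 206, 195, 207, 250, 254, 255, 255, 255, 255, 255, 255, 245, 217, 203, 204, 205, 204, 205, 205, 207, 205, 204]
113 [207, 207, 207, 205, 199, 221, 253, 255, 255, 255, 255, 255, 255, 255, 242, 215, 202, 204, 206, 206, 205, 205, 205, 205, 205]
116 [207, 207, 207, 206, 203, 221, 246, 254, 254, 254, 252, 253, 252, 247, 231, 212, 204, 205, 206, 205, 206, 205, 205, 204, 205]
119 [206, 208, 208, 207, 207, 205, 205, 204, 204, 204, 205, 204, 204, 204, 204, 204, 205, 205, 205, 206, 206, 205, 204, 204, 205]
```

Run:
```python
from h import *
f=dict(np.load('w6.npz'))
a,b=np.array([345.,240.]),np.array([438.,170.]); u=(b-a)/np.linalg.norm(b-a); n=np.array([-u[1],u[0]])
mk=np.array([.5996,.0588])
for z in (.030,.032,.034):
    X=np.array([hit(f,a+u*s-2.05*n,z,True)[:2] for s in (5,30,60,90,115)]); v=X[-1]-X[0]; v/=np.hypot(*v); r=mk-X[0]
    print(z,'ang',np.arctan2(v[1],v[0]),'off',v[0]*r[1]-v[1]*r[0],'line at y=-.263',X[0]+v*(-.263-X[0,1])/v[1])
    for A in [(.507,-.263),(.5073,-.2633)]:
        A=np.array(A); t=X[-1]-A; an=np.arctan2(t[1],t[0]); e=mk-A; print('  via axis',an,len(t),np.hypot(*t),np.hypot(*e)*np.sin(np.arctan2(e[1],e[0])-an))
```

```text
0.03 ang 1.281880788579687 off 0.004157163328641994 line at y=-.263 [ 0.50828761 -0.263     ]
  via axis 1.2687827242673024 2 0.09423382712101823 0.007308368635706342
  via axis 1.2727607906316463 2 0.0944317631774211 0.006351410994382607
0.032 ang 1.2818807885796888 off 0.0036916357173516906 line at y=-.263 [ 0.50780196 -0.263     ]
  via axis 1.2736834749407717 2 0.09377784821249958 0.005667621892281583
  via axis 1.27767043408632 2 0.09397762261910278 0.004706593205281069
0.034 ang 1.2818807885796892 off 0.0032261081060617758 line at y=-.263 [ 0.5073163 -0.263    ]
  via axis 1.2786319964083963 2 0.09332414357762706 0.004010743738733731
  via axis 1.2826276381555686 2 0.09352576932118084 0.0030457267910073763
```

>>> {"op": "jog_arm", "data": {"steps": [[[0,0,0],-0.03],[[0,0,0],-0.06],[[0,0,0],-0.06],[[0,0,0],-0.06],[[0,0,0],-0.06],[[0,0,0],-0.06],[[0,0,0],-0.06],[[0,0,0],-0.06],[[0,0,0],-0.06],[[0,0,0],-0.06]]}}

```text
time_s: 17.9
tcp_pos: [0.5073, -0.2633, 0.1195]
tool_rot: [3.142, 0.0, 2.199]
contact_force: [0.8, 0.5, 5.2]
gripper_width: 0.152
gripper_force: 30.0
```

Run:
```python
from h import *
f=grab_frame('wrist'); o=arm.get_obs(); print(o['tool_rot'],o['gripper_force'],o['contact_force'],o['time_s'])
f6=dict(np.load('w6.npz')); 
mk=np.array([.5996,.0588])
G=f['pixels'].astype(np.float32).mean(2)
a,b=np.array([345.,240.]),np.array([438.,170.]); u=(b-a)/np.linalg.norm(b-a); n=np.array([-u[1],u[0]])
C=[]
for s in range(6,114,6):
    q=np.arange(-12,8,.25); xy=(a+u*s+q[:,None]*n).astype(np.float32); p=cv2.remap(G,xy[:,:1].copy(),xy[:,1:].copy(),cv2.INTER_LINEAR)[:,0]
    t=232 if s>44 else 150
    w=q[p>t]
    if s<36 or s>52: C.append((s,(w.min()+w.max())/2))
C=np.array(C); k=np.polyfit(C[:,0],C[:,1],1); print(C[:,1],k)
for z in (.030,.034):
    X=np.array([hit(f,a+u*s+np.polyval(k,s)*n,z,True)[:2] for s in (5,115)]); v=X[1]-X[0]; v/=np.hypot(*v); r=mk-X[0]; A=np.array([.5071,-.2632]); t=X[1]-A; e=mk-A
    print(z,np.arctan2(v[1],v[0]),'off',v[0]*r[1]-v[1]*r[0],'via axis',np.hypot(*e)*np.sin(np.arctan2(e[1],e[0])-np.arctan2(t[1],t[0])))
# plate check
print([(round(d['p'],2),np.round(d['box']).astype(int).tolist()) for d in search_frame('wrist','plate')])
```

```text
[3.14150576e+00 4.30481495e-04 2.19904378e+00] 29.992580115795135 [0.06096193 0.6619633  5.9488971 ] 17.95
[-2.5   -2.375  0.75  -2.5   -2.625 -2.75  -2.875 -3.    -2.75  -2.875
 -2.875 -2.75  -2.875 -3.    -3.   ] [-0.01358696 -1.71811594]
0.03 1.3027406462255067 off -0.0023665864274860504 via axis 0.0015776593335975926
0.034 1.302740646225506 off -0.0032959875258611326 via axis -0.0017018580777100312
[(0.58, [610, 34, 60, 68])]
```

```bash
python3 -c "
from h import *
print(order.sign_off())"
```

```text
the job is handed in; nothing more can be done
None
```

The plate is seated flush over both pins and released, and the mirror is held with the needle's line within about 3 mm of the mark by my measurement; I handed the job in at about 18 s, and no verdict came back.

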